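# Hold the blind vial block bore-up

### The arm

A 6-joint arm with a two-finger parallel gripper is mounted at the origin on the work surface. World frame = base frame: x ahead of the robot, y to its left, z up, the work surface at z = 0. Lengths are in m, angles in rad, forces in N, time in s.
With the tool pointing down it reaches from about 0.35 to 0.85 m from the base axis. Payload 8.1 kg.
Tool frame: the origin (TCP) lies between the finger pads; the fingertips stand 14 mm ahead of it and the grasp point (between the pads) lies 5 mm behind it (robot.tcp_to_tips is the z of the fingertips in the tool frame, in m); z points along the fingers, y is the line along which they close (so a half turn about z gives the same grasp; the last joint's range is limited). The gripper opens to 93 mm and grips with 3 to 60 N. Pads are 15 mm wide; open, the fingers measure 128 mm over their backs; the gripper's body (75 mm by 188 mm) begins 65 mm behind the grasp point.
Start: joints at [-1.416, 0.13, 1.488, -0, 1.523, -0.085], TCP at [0.143, -0.583, 0.233] pointing down, gripper open.
Joint ranges: [-2.96, 2.96], [-0.89, 2.26], [0.02, 2.5], [-1.34, 4.48], [0, 2.73], [-2.66, 2.66]. Speed limits (rad/s): [2.39, 2.39, 2.79, 3.14, 3.14, 3.14].

### API

Orientations are given as a rotation vector (axis times angle).
In Python, from plant import sensors, read_camera, robot gives the robot as it stands.
- The arm moves only by the tool nudge_tcp, called after "Emit:" in YAML: its name, and indented under it one key for each argument. Schema: {"type":"object","properties":{"segments":{"type":"array","items":{"type":"object","properties":{"finger_gap":{"type":"number"},"xyz":{"type":"array","items":{"type":"number"},"minItems":3,"maxItems":3},"turn":{"type":"number"}},"additionalProperties":false,"required":["finger_gap"]},"minItems":1,"maxItems":20},"clamp_n":{"type":"number"},"only":{"type":"string"},"quiet":{"type":"boolean"},"lines":{"type":"string"}},"required":["segments"],"additionalProperties":false}. segments is a list of rows, 1 to 20 of them, each an object with the fields finger_gap (the finger opening in m), xyz (a list: dx, dy, dz in m), turn (a turn about the tool's z in rad); a field left out counts as zero (the opening has to be given); each row shifts and turns the commanded pose from where the row before left it, along the tool's axes as they then stand; what a row does not reach is not made up. A row lasts 1/10 s, in which the tool goes at most 0.05 m and 0.15 rad, less where a joint would pass 70% of its speed; a pose out of reach is approached as far as the arm can. The fingers move at their own pace and stop on an object; clamp_n is the grip in N (left out, the last holds). Time passes only in rows, so rows that do not move let the fingers close. The tool returns the time, the measured TCP pose, the force, the opening and the grip force at its end. only (a regular expression) keeps the lines of the reply that match it, lines (a string "A,B") keeps lines A to B, and quiet returns only ok. Input that does not fit is refused with a message, and nothing moves.
- sensors.read_state(): the state, without advancing time (a new reading comes with each control period).
- read_camera(name): name is "scene" or "top" or "wrist"; returns a dict with "image" (420x560x3 uint8, red, green, blue), "depth" (420x560 float32, m along the optical axis (not along the pixel's ray), 0 where there is no reading), "fx", "fy", "cx", "cy" (pixels), "dist" ([k1, k2, p1, p2, k3] as OpenCV has them; the pictures are not rectified), "R" (3x3) and "t" (3): a world point X has camera coordinates R X + t. Camera axes: x right, y down, z forward; pixel columns grow to the right and rows downward; lengths in m; the calibration is good to about 2 mm. A picture is of the moment at which its call begins.
- robot.close_job(): hands the job in; it is judged then, once.
The state is a dict: "t": time; "q": joint angles; "dq": joint speeds; "joint_torque": joint torques, N m; "tool_pos": TCP position; "orientation": TCP orientation; "force": force on the tool from outside, world axes, zero at the start; "wrist_torque": the same for the moment, N m; "opening": finger opening in m; "gripper_force": force on a finger pad.
Only numpy, scipy, OpenCV 4.12 (cv2) and the standard library are available. Lean on these libraries where they do the work, as an engineer would, in place of code of your own. Each camera call takes 0.05 s, during which the arm holds its last target. There are 200 camera calls.

### The job

Pick up the square aluminium vial block that lies on its side, and turn it so that its blind bore looks straight up. Make sure by feel: set its closed lower end squarely on the sprung pin of the feeler and press the pin gently down to about half its travel for a moment (the open end would just drop over the pin). Then lift the block off the pin, well clear at more than a hand's width above the bench, and finish there still gripping it, upright, bore up and motionless, ready for a vial; leave the bottle, cell and collar where they stand.

Things in the scene. Friction and masses are not known exactly. Their poses are not given: they have to be found in the camera images.
- block: vial block: plain aluminium block 40 x 40 x 64 mm, 150 to 300 g, with one round blind bore of 26 mm diameter and 46 mm depth in the middle of one 40 x 40 mm end; the other end is closed and flat. Lies on the bench on a 40 x 64 mm side at any yaw. Origin at the centre of the block; its z axis runs along the 64 mm length and points out of the bore's mouth; x and y are square to the flat sides
- block_mouth (a point): centre of the block's bored end, 32 mm from the origin
- block_base (a point): centre of the block's closed end, 32 mm from the origin on the other side
- feeler: feeler: steel stand fixed to the bench, a round foot 64 mm across and 6 mm high with a 48 mm boss up to 20 mm, and an upright steel pin of 12 mm diameter that stands 36 mm out of the boss (pin top 56 mm above the bench). As the pin is shorter than the bore is deep, the open end of the block drops over it and does not press it. Origin at the centre of the foot's underside, z up
- feeler_tip (a point): centre of the top of the feeler's pin; goes down with it
- plunger (a joint): how far the feeler's pin is pressed down, 0 (out) to 0.010 m (stop); a spring pushes back with 2.4 N at the start and 8.4 N at the stop
- wash_bottle: white plastic wash bottle, 68 mm diameter, 185 mm high with a bent spout; bystander; origin at the centre of its underside
- cell: closed steel test cell, upright cylinder 60 mm diameter, 95 mm high; bystander; origin at the centre of its underside
- collar: flat steel collar, 68 mm outside, 40 mm hole, 22 mm high; bystander; origin at the centre of its underside
Things that resemble listed ones, but are neither listed nor needed, are in the scene too. What is shaped like the feeler but purple is not meant. Of the things that look like the block, the larger one is meant.

How it is judged:
By the outcome, as a careful person would: the job done as asked, in the order asked, and still so for the second after the job is handed in, while the arm keeps its last pose, push and grip.
It also fails if it takes over 58 s, if anything falls off the work surface, if the arm or the gripper's body presses on something with over 40 N, if the wrist force passes 120 N, or if a joint passes its speed limit or range.

## Working session

There is one attempt and no reset: what is moved stays moved. The work goes in short steps, Python scripts to look and compute and a tool call to move; the robot and the scene stay as the last step left them, time stands still between calls to the robot, and variables do not carry over. Pictures are saved under pics/ and viewed, at most 10 in all, crops included, and the job is handed in when it is done.

```bash
ls; mkdir -p pics; python3 - <<'E'
from plant import sensors, read_camera, robot
import cv2
for n in ("top","scene"):
    c=read_camera(n); cv2.imwrite(f"pics/{n}0.png",c["image"][...,::-1]); print(n,c["R"],c["t"],c["fx"])
print(sensors.read_state())
E
```

```text
pics
top [[-0.02681713 -0.99953932 -0.01421254]
 [-0.98644152  0.02876315 -0.1615729 ]
 [ 0.16190727  0.00968692 -0.98675843]] [0.01558008 0.602715   1.2374528 ] 498.70696433685174
scene [[-0.03098211  0.9993733  -0.01712049]
 [ 0.83974099  0.01673565 -0.5427292 ]
 [-0.54210255 -0.03119168 -0.83973323]] [ 0.02325166 -0.48922193  1.11600477] 389.2298053100332
{'t': 0.1, 'q': array([-1.41639337e+00,  1.31092531e-01,  1.48917476e+00, -7.25740273e-06,
        1.52297589e+00, -8.53922258e-02]), 'dq': array([ 0.00248309, -0.00408789, -0.00204799, -0.00090418,  0.00024171,
        0.00089028]), 'joint_torque': array([ 4.15065433e-04, -5.61344755e+01, -4.93095052e+01,  7.69213820e-02,
        2.91385897e-02, -7.78306298e-05]), 'tool_pos': array([ 0.14245097, -0.58234496,  0.23168579]), 'orientation': array([-3.11740129e+00, -3.75570858e-01,  1.00769269e-04]), 'force': array([ 0.08932105, -0.61420973,  0.19733582]), 'wrist_torque': array([ 0.02485471, -0.03279114, -0.01745916]), 'gripper_force': 0.0, 'opening': 0.09318150221683147}
```

View pics/top0.png

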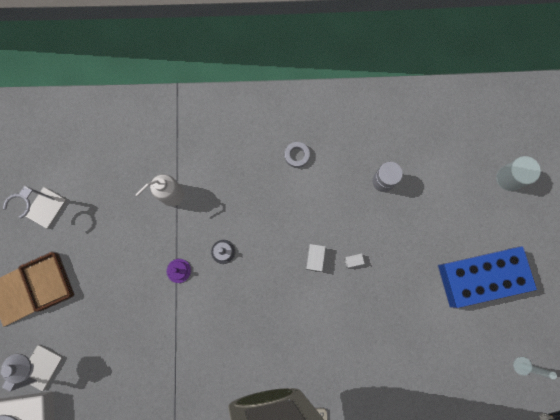

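View pics/scene0.png

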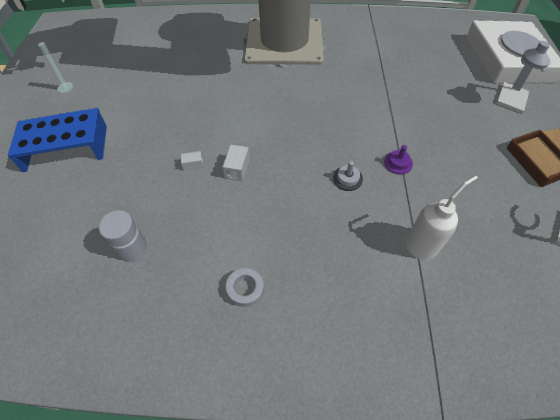

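Top view: candidates for the block are the larger one at (316,258) and the smaller at (355,261), so I take the larger. Candidates for the feeler are the grey one at (223,251) and the purple one at (178,271), so I take the grey. The bystanders are the bottle (163,188), the collar (297,154) and the cell (388,178). Next I'll measure and check with a close crop.

```bash
cat >h.py <<'E'
import numpy as np, cv2
from plant import sensors, read_camera, robot
def cloud(c):
    K=np.array([[c["fx"],0,c["cx"]],[0,c["fy"],c["cy"]],[0,0,1.]])
    v,u=np.mgrid[:420,:560]
    p=cv2.undistortPoints(np.stack([u,v],-1).reshape(-1,1,2).astype(np.float64),K,np.array(c["dist"],float)).reshape(420,560,2)
    d=c["depth"][...,None]
    X=(np.concatenate([p*d,d],-1)-c["t"])@c["R"]
    X[c["depth"]==0]=np.nan
    return X
def rect(P):
    (c,s,a)=cv2.minAreaRect((P[:,:2]*1000).astype(np.float32)); return np.round(c,1),np.round(s,1),round(a,1)
E
python3 - <<'E'
from h import *
ims=[]
for n,boxes,crop in (("top",{"block":(296,238,338,280),"small":(342,248,372,274),"feeler":(205,235,240,268),"collar":(280,138,315,170),"cell":(370,160,405,195)},(200,220,380,290)),
               ("scene",{"block":(216,140,256,185),"small":(175,148,208,172),"feeler":(330,155,368,192)},(170,130,270,190))):
    c=read_camera(n); X=cloud(c)
    for k,(a,b,e,f) in boxes.items():
        P=X[b:f,a:e].reshape(-1,3); P=P[np.isfinite(P).all(1)]
        bz=np.median(X[b:f,a:e][[0,-1]].reshape(-1,3)[:,2]); hi=P[P[:,2]>bz+.008]; 
        zt=np.percentile(hi[:,2],98)
        top=hi[hi[:,2]>np.percentile(hi[:,2],90)-.006]
        print(n,k,"bench",round(bz,4),"ztop",round(zt,4),"top",rect(top),len(top),"all",rect(hi),"mean",top.mean(0).round(4))
    a,b,e,f=crop; ims.append(cv2.resize(c["image"][b:f,a:e,::-1],(780,int(780*(f-b)/(e-a))),interpolation=2))
ims[0]=ims[0][:, :]
im=np.vstack(ims); s=min(1,600/im.shape[0]); cv2.imwrite("pics/crop1.png",cv2.resize(im,None,fx=s,fy=s))
E
```

```text
top block bench 0.0003 ztop 0.0452 top (array([480.7, -95.7]), array([39.8, 63.8]), 80.7) 329 all (array([476.8, -95.1]), array([40.3, 71.9]), 79.8) mean [ 0.4805 -0.0954  0.0412]
top small bench 0.0004 ztop 0.0321 top (array([ 471.4, -195.8]), array([26.8, 43.3]), 11.0) 157 all (array([ 471.3, -196.2]), array([27.1, 44.1]), 11.1) mean [ 0.471  -0.1958  0.028 ]Traceback (most recent call last):
  File "<stdin>", line 9, in <module>
    return _quantile_unchecked(
        a, q, axis, out, overwrite_input, method, keepdims, weights)
    return _ureduce(a,
                    func=_quantile_ureduce_func,
    ...<5 lines>...
                    overwrite_input=overwrite_input,
                    method=method)
    r = func(a, **kwargs)
    result = _quantile(arr,
                       quantiles=q,
    ...<2 lines>...
                       out=out,
                       weights=wgt)
    slices_having_nans = np.isnan(arr[-1, ...])
                                  ~~~^^^^^^^^^
IndexError: index -1 is out of bounds for axis 0 with size 0
```

```bash
python3 - <<'E'
from h import *
ims=[]
for n,boxes,crop in (("top",{"feeler":(205,235,240,268),"purple":(164,257,192,285),"bottle":(135,170,178,205),"collar":(280,138,315,170),"cell":(370,160,405,195)},(200,220,380,290)),
               ("scene",{"block":(216,140,256,185),"small":(175,148,208,172),"feeler":(330,155,368,192),"purple":(382,140,416,176),"bottle":(405,172,480,260)},(170,130,270,190))):
    c=read_camera(n); X=cloud(c)
    for k,(a,b,e,f) in boxes.items():
        P=X[b:f,a:e].reshape(-1,3); g=np.isfinite(P).all(1); P=P[g]; hi=P[P[:,2]>.008]
        print(n,k,"valid",len(P),len(g),"hi",len(hi), P.mean(0).round(4) if len(P) else "")
        if len(hi)>10:
            for z0,z1 in ((.008,.03),(.03,.06),(.06,.1),(.1,.2)):
                t=hi[(hi[:,2]>z0)&(hi[:,2]<z1)]
                if len(t)>4: print("   ",z0,len(t),rect(t),t[:,2].max().round(4))
    a,b,e,f=crop; ims.append(cv2.resize(c["image"][b:f,a:e,::-1],(500,int(500*(f-b)/(e-a))),interpolation=2))
cv2.imwrite("pics/crop1.png",np.vstack(ims))
E
```

```text
top feeler valid 1151 1155 hi 312 [0.506  0.1474 0.0067]
    0.008 287 (array([501.4, 141.8]), array([68.7, 65.8]), 83.3) 0.0274
    0.03 25 (array([504.5, 143.9]), array([10.4, 10.1]), 2.1) 0.0593
top purple valid 782 784 hi 339 [0.4583 0.2633 0.0103]
    0.008 314 (array([458.4, 264.7]), array([67.9, 59.6]), 88.3) 0.0293
    0.03 24 (array([458.2, 262.8]), array([10.1,  9.8]), 88.4) 0.0598
top bottle valid 1499 1505 hi 735 [0.6726 0.3111 0.0562]
    0.008 13 (array([652.2, 325.9]), array([115.8,  66.3]), 45.9) 0.0298
    0.03 42 (array([633.9, 277.6]), array([ 8.8, 45.8]), 7.3) 0.0597
    0.06 125 (array([654.7, 271.4]), array([44.7, 66.6]), 54.2) 0.0999
    0.1 555 (array([660.6, 288.4]), array([61. , 79.5]), 4.4) 0.1911
top collar valid 1116 1120 hi 359 [ 0.7647 -0.0588  0.0074]
    0.008 358 (array([759.7, -58.2]), array([64.4, 66.5]), 88.3) 0.0299
top cell valid 1220 1225 hi 635 [ 0.6839 -0.2897  0.0422]
    0.008 50 (array([ 668.5, -272.8]), array([56.4, 20.8]), 45.4) 0.0297
    0.03 80 (array([ 669.5, -273.1]), array([56.7, 22.8]), 43.8) 0.0596
    0.06 502 (array([ 682.2, -2
[... 418 characters left out ...]
924 0.147  0.0075]
    0.008 346 (array([504.6, 144.8]), array([51.7, 47.1]), 85.1) 0.0294
    0.03 64 (array([504.1, 144.4]), array([11.9, 11. ]), 72.2) 0.0574
scene purple valid 1218 1224 hi 385 [0.446  0.2627 0.0077]
    0.008 321 (array([460.7, 260.3]), array([48.6, 49.6]), 71.9) 0.0295
    0.03 64 (array([458.2, 260.8]), array([11.2, 10.3]), 17.0) 0.0575
scene bottle valid 6581 6600 hi 2171 [0.6095 0.3213 0.0308]
    0.008 210 (array([678.4, 269.4]), array([62.9, 26.6]), 55.9) 0.0299
    0.03 299 (array([678.4, 269.7]), array([64.5, 26.8]), 55.8) 0.06
    0.06 526 (array([675.1, 270.8]), array([67.1, 36.2]), 54.3) 0.1
    0.1 1136 (array([661.4, 288.6]), array([61.4, 80.6]), 8.1) 0.1879
```

View pics/crop1.png

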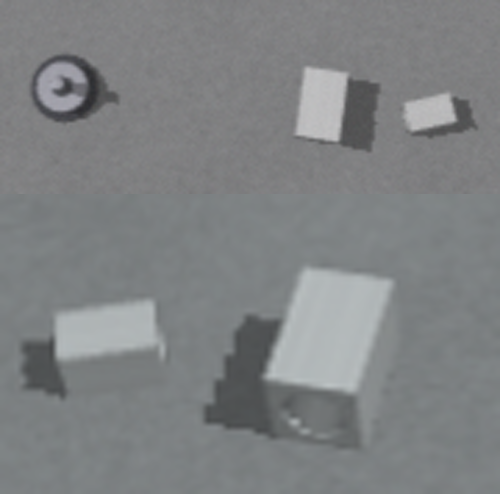

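The crop shows the larger block's bore in the face looking +x (scene pixel ~(235,173)). Its closed end faces the robot, with yaw about −9.3° and centre about (0.480, −0.0955). The pin is at (0.504, 0.144). The tool can't tilt, so I'll grip near the mouth end and tip the block up about its closed-end edge, then regrip it.

Emit:
nudge_tcp:
  segments:
    - {"finger_gap": 0.07, "turn": 0.15}
    - {"finger_gap": 0.07, "turn": 0.15}
    - {"finger_gap": 0.07, "turn": 0.101}
    - {"finger_gap": 0.07, "xyz": [0.017, -0.033, 0]}
    - {"finger_gap": 0.07, "xyz": [0.017, -0.033, 0]}
    - {"finger_gap": 0.07, "xyz": [0.017, -0.033, 0]}
    - {"finger_gap": 0.07, "xyz": [0.017, -0.033, 0]}
    - {"finger_gap": 0.07, "xyz": [0.017, -0.033, 0]}
    - {"finger_gap": 0.07, "xyz": [0.017, -0.033, 0]}
    - {"finger_gap": 0.07, "xyz": [0.017, -0.033, 0]}
    - {"finger_gap": 0.07, "xyz": [0.017, -0.033, 0]}
    - {"finger_gap": 0.07, "xyz": [0.017, -0.034, 0.02]}
    - {"finger_gap": 0.07, "xyz": [0.017, -0.034, 0.02]}
    - {"finger_gap": 0.07, "xyz": [0.017, -0.034, 0.02]}
    - {"finger_gap": 0.07, "xyz": [0.017, -0.034, 0.02]}
    - {"finger_gap": 0.07, "xyz": [0.017, -0.034, 0.02]}
    - {"finger_gap": 0.07, "xyz": [0.017, -0.034, 0.02]}
    - {"finger_gap": 0.07, "xyz": [0.017, -0.034, 0.02]}
    - {"finger_gap": 0.07, "xyz": [0.017, -0.034, 0]}
  clamp_n: 10

```text
t: 2.15
tool_pos: [0.4955, -0.0953, 0.0893]
orientation: [-3.13, 0.253, 0.008]
force: [-0.3, 0.4, -0.1]
opening: 0.0701
gripper_force: 0.0
```

```bash
python3 - <<'E'
from h import *
c=read_camera("wrist"); cv2.imwrite("pics/w1.png",c["image"][...,::-1])
s=sensors.read_state(); print(s["tool_pos"],s["q"],s["force"]); R=cv2.Rodrigues(s["orientation"])[0];print(R.round(3))
X=cloud(c); P=X.reshape(-1,3); P=P[np.isfinite(P).all(1)]; m=(P[:,2]>.034)&(P[:,2]<.047)&(abs(P[:,0]-.48)<.06)&(abs(P[:,1]+.095)<.05); print(rect(P[m]),m.sum(),P[m].mean(0))
E
```

```text
[ 0.49888333 -0.09160143  0.09106813] [-0.2847732  -0.00199402  1.89303172  0.00302448  1.25224003  1.44480592] [-0.47812848  4.18316892  1.66757326]
[[ 0.987 -0.159 -0.001]
 [-0.159 -0.987  0.003]
 [-0.001 -0.003 -1.   ]]
(array([481.2, -94.3]), array([40.1, 64.8]), 80.1) 5620 [ 0.48344085 -0.09467803  0.03974778]
```

View pics/w1.png

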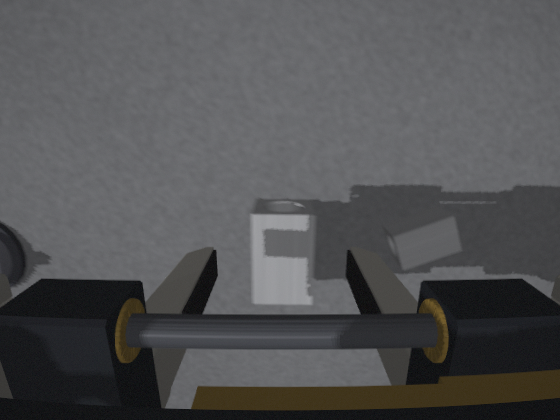

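The wrist view shows the block centred between the fingers, at column 283, with its bore mouth at the far end (283,207). I'll descend near the mouth end and close lightly.

Emit:
nudge_tcp:
  segments:
    - {"finger_gap": 0.07, "xyz": [0.006, 0, 0]}
    - {"finger_gap": 0.07, "xyz": [0, 0, 0.02]}
    - {"finger_gap": 0.07, "xyz": [0, 0, 0.02]}
    - {"finger_gap": 0.07, "xyz": [0, 0, 0.015]}
    - {"finger_gap": 0.07, "xyz": [0, 0, 0.008]}
    - {"finger_gap": 0.07, "xyz": [0, 0, 0.008]}
    - {"finger_gap": 0.07}
    - {"finger_gap": 0.07}
    - {"finger_gap": 0.07}
  clamp_n: 5

```text
t: 3.1
tool_pos: [0.5037, -0.0987, 0.0225]
orientation: [3.131, -0.253, 0.002]
force: [0.5, 0.3, 0.3]
opening: 0.0695
gripper_force: 0.0
```

```bash
python3 -c "
from h import *
s=sensors.read_state();print(s['tool_pos'],((s['tool_pos'][:2]-[.4805,-.095])@[.987,-.16]),((s['tool_pos'][:2]-[.4805,-.095])@[-.16,-.987]))"
```

```text
[ 0.50365913 -0.09866316  0.02250741] 0.02344416307674579 -8.992287872401248e-05
```

Emit:
nudge_tcp:
  segments:
    - {"finger_gap": 0.07, "xyz": [0, 0, 0.005]}
    - {"finger_gap": 0.03}
    - {"finger_gap": 0.03}
    - {"finger_gap": 0.03}
    - {"finger_gap": 0.03}
    - {"finger_gap": 0.03}
    - {"finger_gap": 0.03}
    - {"finger_gap": 0.03}
  clamp_n: 5

```text
t: 3.9
tool_pos: [0.503, -0.0984, 0.0167]
orientation: [3.131, -0.253, 0.0]
force: [-0.1, -0.2, 0.7]
opening: 0.0395
gripper_force: 5.0
```

Gripped at 5 N. First part of the tipping arc, to about 50°.

Emit:
nudge_tcp:
  segments:
    - {"finger_gap": 0.03, "xyz": [-0.002, 0, -0.005]}
    - {"finger_gap": 0.03, "xyz": [-0.003, 0, -0.0045]}
    - {"finger_gap": 0.03, "xyz": [-0.003, 0, -0.0042]}
    - {"finger_gap": 0.03, "xyz": [-0.0034, 0, -0.0042]}
    - {"finger_gap": 0.03, "xyz": [-0.0037, 0, -0.0037]}
    - {"finger_gap": 0.03, "xyz": [-0.004, 0, -0.0035]}
    - {"finger_gap": 0.03, "xyz": [-0.0043, 0, -0.003]}
    - {"finger_gap": 0.03, "xyz": [-0.0046, 0, -0.0027]}
    - {"finger_gap": 0.03}
    - {"finger_gap": 0.03}
  clamp_n: 5

```text
t: 4.9
tool_pos: [0.4753, -0.0939, 0.0475]
orientation: [3.131, -0.253, 0.0]
force: [1.3, -0.5, -2.5]
opening: 0.04
gripper_force: 5.0
```

```bash
python3 - <<'E'
from h import *
a=read_camera("wrist")["image"]; c=read_camera("scene"); b=cv2.resize(c["image"][110:200,180:300],(560,420),interpolation=2)
cv2.imwrite("pics/t1.png",cv2.resize(np.hstack([a,b])[...,::-1],(800,300)))
E
```

```text
(no output)
```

View pics/t1.png

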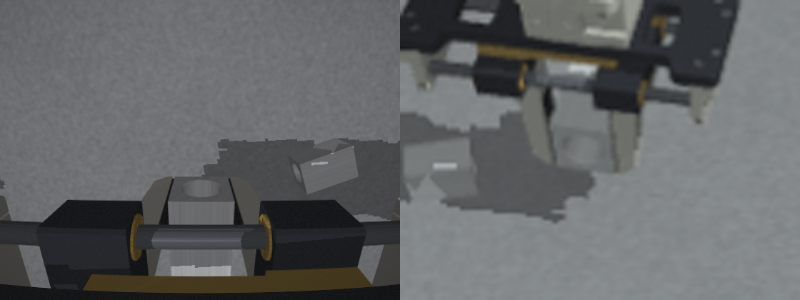

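The wrist view (200,190) and the scene crop (580,150) both show the bore now tilted part way up, so the tipping works. I'll continue the arc.

Emit:
nudge_tcp:
  segments:
    - {"finger_gap": 0.03, "xyz": [-0.0044, 0, -0.003]}
    - {"finger_gap": 0.03, "xyz": [-0.0045, 0, -0.0027]}
    - {"finger_gap": 0.03, "xyz": [-0.0048, 0, -0.0022]}
    - {"finger_gap": 0.03, "xyz": [-0.0049, 0, -0.0018]}
    - {"finger_gap": 0.03, "xyz": [-0.0051, 0, -0.0013]}
    - {"finger_gap": 0.03, "xyz": [-0.0052, 0, -0.0011]}
    - {"finger_gap": 0.03, "xyz": [-0.0053, 0, -0.0003]}
    - {"finger_gap": 0.03, "xyz": [-0.0052, 0, -0.0002]}
    - {"finger_gap": 0.03, "xyz": [-0.0053, 0, 0.0004]}
    - {"finger_gap": 0.03, "xyz": [-0.0052, 0, 0.001]}
    - {"finger_gap": 0.03, "xyz": [-0.0051, 0, 0.0013]}
    - {"finger_gap": 0.03, "xyz": [-0.005, 0, 0.0018]}
    - {"finger_gap": 0.03}
    - {"finger_gap": 0.03}
  clamp_n: 5

```text
t: 6.4
tool_pos: [0.416, -0.0843, 0.0555]
orientation: [-3.131, 0.253, -0.0]
force: [-0.0, -0.2, -2.2]
opening: 0.0401
gripper_force: 5.0
```

```bash
python3 - <<'E'
from h import *
a=read_camera("wrist"); c=read_camera("scene"); b=cv2.resize(c["image"][90:180,180:300],(560,420),interpolation=2)
cv2.imwrite("pics/t2.png",cv2.resize(np.hstack([a["image"],b])[...,::-1],(800,300)))
E
```

```text
(no output)
```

View pics/t2.png

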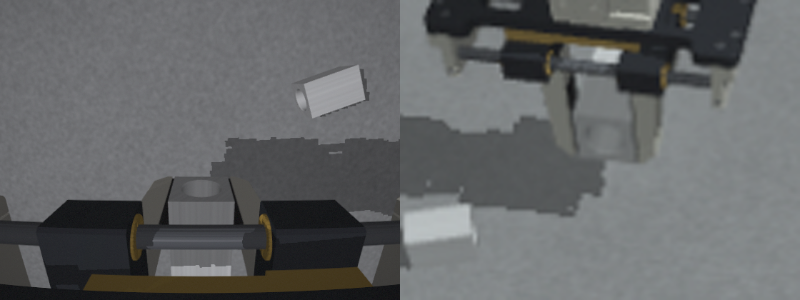

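The tilt looks unchanged, and the wrist force of 2.2 N says the block is hanging freely. I'll measure the tilt from the depth image.

```bash
cat >>h.py <<'E'
def cells():
    c=read_camera("wrist"); X=cloud(c)
    for r in range(236,400,10):
        Q=X[r-5:r+5,245:318].reshape(-1,3); Q=Q[np.isfinite(Q).all(1)]
        if len(Q)<20: continue
        m=np.median(Q,0); _,s,V=np.linalg.svd(Q-Q.mean(0)); n=V[2]*np.sign(V[2][2]); print(r,len(Q),m.round(4),"n",n.round(2),"rms",(s[2]/len(Q)**.5).round(4))
E
python3 -c "
from h import *
cells()"
```

```text
236 729 [ 4.185e-01 -8.370e-02 -2.000e-04] n [-0.05  0.01  1.  ] rms 0.0006
246 725 [ 4.151e-01 -8.390e-02  3.000e-04] n [-0.94  0.16  0.31] rms 0.001
256 729 [ 0.4245 -0.0846  0.0473] n [-0.98  0.16  0.12] rms 0.0012
266 727 [ 0.4208 -0.0837  0.0499] n [-0.9   0.15  0.41] rms 0.0014
276 729 [ 0.4247 -0.0842  0.0724] n [-0.91  0.15  0.38] rms 0.0009
286 725 [ 0.4243 -0.0847  0.0788] n [ 0.05 -0.01  1.  ] rms 0.0007
296 725 [ 0.4195 -0.084   0.0788] n [-0.13  0.02  0.99] rms 0.0005
306 728 [ 0.4146 -0.0832  0.0787] n [-0.08  0.01  1.  ] rms 0.0005
316 727 [ 0.4478 -0.0877  0.1388] n [-0.84  0.14  0.53] rms 0.0004
326 728 [ 0.4477 -0.0887  0.1418] n [ 0.98 -0.16  0.12] rms 0.0005
336 727 [ 0.446  -0.0884  0.1432] n [-0.26  0.04  0.96] rms 0.0006
346 729 [ 0.4433 -0.0876  0.1432] n [-0.76  0.12  0.63] rms 0.0005
356 727 [ 0.3884 -0.0789  0.0787] n [-0.07  0.01  1.  ] rms 0.0005
366 727 [ 0.3827 -0.078   0.0786] n [-0.09  0.01  1.  ] rms 0.0005
376 728 [ 0.3769 -0.077   0.0787] n [-0.06  0.01  1.  ] rms 0.0005
386 725 [ 0.3741 -0.0831  0.0791] n [-0.72  0.12  0.68] rms 0.0006
396 727 [ 0.4396 -0.0873  0.1541] n [-0.93  0.15  0.34] rms 0.0004
```

The depth shows otherwise: the top face is still level at z≈0.079 from x = 0.374 to 0.424. The block was lifted rigidly, still horizontal, with the bore facing forward. The pads' torsional hold is too strong. I'll set it down further out, regrip at the mouth's edge with a smaller contact patch and the lowest force, and lift.

Emit:
nudge_tcp:
  segments:
    - {"finger_gap": 0.03, "xyz": [0.02, 0, 0.005]}
    - {"finger_gap": 0.03, "xyz": [0.03, 0, 0.005]}
    - {"finger_gap": 0.03, "xyz": [0.02, 0, 0.01]}
    - {"finger_gap": 0.03, "xyz": [0, 0, 0.01]}
    - {"finger_gap": 0.03, "xyz": [0, 0, 0.007]}
    - {"finger_gap": 0.03, "xyz": [0, 0, 0.001]}
    - {"finger_gap": 0.03}
    - {"finger_gap": 0.03}
    - {"finger_gap": 0.06}
    - {"finger_gap": 0.06}
    - {"finger_gap": 0.06}
    - {"finger_gap": 0.06, "xyz": [0.004, 0, -0.013]}
    - {"finger_gap": 0.06}
    - {"finger_gap": 0.03}
    - {"finger_gap": 0.03}
    - {"finger_gap": 0.03}
    - {"finger_gap": 0.03}
    - {"finger_gap": 0.03}
  clamp_n: 3

```text
t: 8.35
tool_pos: [0.4889, -0.0961, 0.0303]
orientation: [-3.131, 0.253, 0.001]
force: [0.4, 0.5, -0.0]
opening: 0.0399
gripper_force: 3.0
```

```bash
python3 -c "
from h import *
cells()"
```

```text
236 727 [ 5.002e-01 -9.680e-02 -1.000e-04] n [ 0.12 -0.02  0.99] rms 0.0008
246 726 [ 0.4969 -0.0964  0.0078] n [-0.99  0.16  0.04] rms 0.0011
256 729 [ 0.4936 -0.0955  0.0119] n [-0.91  0.15  0.38] rms 0.0015
266 727 [ 0.4975 -0.0962  0.0358] n [-0.93  0.15  0.33] rms 0.001
276 729 [ 0.4947 -0.0961  0.0398] n [-0.07  0.01  1.  ] rms 0.0006
286 725 [ 0.4896 -0.0954  0.0398] n [-0.08  0.01  1.  ] rms 0.0005
296 727 [ 0.4844 -0.0944  0.0398] n [-0.11  0.02  0.99] rms 0.0005
306 725 [ 0.4789 -0.0935  0.0398] n [-0.07  0.01  1.  ] rms 0.0005
316 727 [ 0.5204 -0.0993  0.1133] n [-0.84  0.14  0.53] rms 0.0004
326 727 [ 0.5203 -0.1004  0.1164] n [ 0.98 -0.16  0.06] rms 0.0005
336 728 [ 0.5186 -0.1002  0.1178] n [-0.24  0.03  0.97] rms 0.0005
346 727 [ 0.516  -0.0993  0.1177] n [-0.76  0.12  0.63] rms 0.0005
356 729 [ 0.4499 -0.0888  0.0398] n [-0.07  0.01  1.  ] rms 0.0005
366 724 [ 0.4436 -0.0878  0.0397] n [-0.06  0.01  1.  ] rms 0.0005
376 727 [ 0.4372 -0.0863  0.0397] n [-0.69  0.11  0.71] rms 0.0011
386 728 [ 3.975e-01 -9.300e-02  2.000e-04] n [-0.72  0.12  0.68] rms 0.0008
396 725 [ 0.5122 -0.0991  0.1287] n [-0.92  0.15  0.37] rms 0.0004
```

Emit:
nudge_tcp:
  segments:
    - {"finger_gap": 0.03, "xyz": [-0.002, 0, -0.007]}
    - {"finger_gap": 0.03, "xyz": [-0.003, 0, -0.007]}
    - {"finger_gap": 0.03, "xyz": [-0.004, 0, -0.006]}
    - {"finger_gap": 0.03, "xyz": [-0.004, 0, -0.005]}
    - {"finger_gap": 0.03}
    - {"finger_gap": 0.03}
  clamp_n: 3

```text
t: 9.0
tool_pos: [0.4769, -0.0942, 0.0563]
orientation: [3.131, -0.253, 0.003]
force: [1.1, -0.2, 1.6]
opening: 0.0402
gripper_force: 3.0
```

```bash
python3 -c "
from h import *
cells()" | awk '$1>240&&$1<380'
```

```text
246 725 [ 0.4869 -0.0945  0.0376] n [-0.91  0.15  0.39] rms 0.0015
256 725 [ 0.48   -0.0932  0.0337] n [-0.9   0.15  0.4 ] rms 0.0016
266 724 [ 0.4813 -0.0917  0.0559] n [-0.9   0.15  0.41] rms 0.0015
276 727 [ 0.4812 -0.0941  0.0628] n [ 0.89 -0.14  0.43] rms 0.0005
286 726 [ 0.4769 -0.0934  0.0644] n [-0.49  0.08  0.87] rms 0.0004
296 727 [ 0.4687 -0.092   0.0594] n [-0.53  0.09  0.84] rms 0.0003
306 728 [ 0.4602 -0.0907  0.0545] n [-0.5   0.08  0.86] rms 0.0003
316 725 [ 0.5082 -0.0972  0.1395] n [-0.84  0.14  0.53] rms 0.0004
326 725 [ 0.5081 -0.0985  0.1424] n [ 0.98 -0.16  0.11] rms 0.0005
336 726 [ 0.5065 -0.0983  0.1438] n [-0.28  0.05  0.96] rms 0.0005
346 725 [ 0.5038 -0.0973  0.1437] n [-0.77  0.12  0.63] rms 0.0005
356 727 [ 3.849e-01 -7.830e-02 -2.000e-04] n [-0.04  0.01  1.  ] rms 0.0005
366 727 [ 3.755e-01 -7.670e-02 -3.000e-04] n [-0.03  0.01  1.  ] rms 0.0006
376 729 [ 3.662e-01 -7.520e-02 -3.000e-04] n [-0.02  0.    1.  ] rms 0.0005
```

The block has now pivoted about 30° (normal (−0.5, 0.08, 0.86)) with its lower edge still on the bench. I'll continue the computed arc.

Emit:
nudge_tcp:
  segments:
    - {"finger_gap": 0.03, "xyz": [-0.0055, 0, -0.0025]}
    - {"finger_gap": 0.03, "xyz": [-0.0056, 0, -0.002]}
    - {"finger_gap": 0.03, "xyz": [-0.0059, 0, -0.0015]}
    - {"finger_gap": 0.03, "xyz": [-0.0059, 0, -0.001]}
    - {"finger_gap": 0.03, "xyz": [-0.006, 0, -0.0005]}
    - {"finger_gap": 0.03, "xyz": [-0.006, 0, 0.0001]}
    - {"finger_gap": 0.03, "xyz": [-0.006, 0, 0.0006]}
    - {"finger_gap": 0.03, "xyz": [-0.0059, 0, 0.0011]}
    - {"finger_gap": 0.03, "xyz": [-0.0058, 0, 0.0016]}
    - {"finger_gap": 0.03, "xyz": [-0.0057, 0, 0.0021]}
    - {"finger_gap": 0.03}
    - {"finger_gap": 0.03}
  clamp_n: 3

```text
t: 10.25
tool_pos: [0.4183, -0.0845, 0.0572]
orientation: [-3.131, 0.253, 0.001]
force: [0.5, 0.2, -2.1]
opening: 0.0403
gripper_force: 3.0
```

```bash
python3 -c "
from h import *
cells()" | awk '$1>230&&$1<380'
```

```text
236 730 [ 0.4426 -0.0858  0.0643] n [-0.92  0.15  0.37] rms 0.0012
246 726 [ 0.4236 -0.084   0.0217] n [-0.92  0.15  0.37] rms 0.0016
256 726 [ 0.4208 -0.083   0.0359] n [-0.91  0.15  0.39] rms 0.0015
266 725 [ 0.4212 -0.0832  0.0497] n [-0.91  0.15  0.4 ] rms 0.0014
276 728 [ 0.4206 -0.0835  0.0617] n [-0.91  0.15  0.39] rms 0.0013
286 723 [ 0.4186 -0.0836  0.0667] n [-0.97  0.16  0.17] rms 0.0013
296 728 [ 0.4141 -0.0825  0.0672] n [-0.83  0.14  0.54] rms 0.0011
306 728 [ 3.676e-01 -7.530e-02 -3.000e-04] n [-0.02  0.    1.  ] rms 0.0006
316 726 [ 0.4498 -0.0872  0.1403] n [-0.83  0.13  0.53] rms 0.0005
326 727 [ 0.4497 -0.0889  0.1433] n [ 0.98 -0.17  0.08] rms 0.0005
336 727 [ 0.4481 -0.0886  0.1446] n [-0.24  0.04  0.97] rms 0.0006
346 727 [ 0.4455 -0.0876  0.1446] n [-0.77  0.12  0.63] rms 0.0005
356 727 [ 3.251e-01 -6.820e-02 -2.000e-04] n [-0.03  0.    1.  ] rms 0.0005
366 727 [ 3.159e-01 -6.680e-02 -3.000e-04] n [-0.03  0.01  1.  ] rms 0.0006
376 726 [ 3.064e-01 -6.520e-02 -3.000e-04] n [-0.04  0.01  1.  ] rms 0.0005
```

It's nearly upright, with the mouth face about 6° short. I'll finish the last bit, press lightly to seat the base, release and check.

Emit:
nudge_tcp:
  segments:
    - {"finger_gap": 0.03, "xyz": [-0.004, 0, 0.002]}
    - {"finger_gap": 0.03, "xyz": [-0.002, 0, 0.002]}
    - {"finger_gap": 0.03, "xyz": [0, 0, 0.001]}
    - {"finger_gap": 0.03}
    - {"finger_gap": 0.03}
    - {"finger_gap": 0.06}
    - {"finger_gap": 0.06}
    - {"finger_gap": 0.06}
    - {"finger_gap": 0.07, "xyz": [0, 0, -0.02]}
    - {"finger_gap": 0.07, "xyz": [0, 0, -0.04]}
    - {"finger_gap": 0.07, "xyz": [-0.02, 0, -0.03]}
    - {"finger_gap": 0.07, "xyz": [-0.03, 0, 0]}
    - {"finger_gap": 0.07}
    - {"finger_gap": 0.07}
  clamp_n: 3

```text
t: 11.7
tool_pos: [0.3637, -0.0758, 0.1426]
orientation: [3.131, -0.253, 0.002]
force: [-0.8, -0.4, -1.1]
opening: 0.0699
gripper_force: 0.0
```

```bash
python3 - <<'E'
from h import *
c=read_camera("wrist");X=cloud(c); P=X.reshape(-1,3); P=P[np.isfinite(P).all(1)]
print(sensors.read_state()["tool_pos"])
m=(P[:,2]>.05)&(P[:,2]<.08)&(abs(P[:,0]-.425)<.06)&(abs(P[:,1]+.085)<.05); Q=P[m]
print(m.sum(),rect(Q),np.percentile(Q[:,2],[2,50,98]))
t=Q[Q[:,2]>.058]; _,s,V=np.linalg.svd(t-t.mean(0),full_matrices=False); print(V[2],rect(t))
cv2.imwrite("pics/w3.png",c["image"][...,::-1])
E
```

```text
[ 0.36381219 -0.07578887  0.14239621]
2484 (array([424.5, -85. ]), array([40.2, 39.8]), 80.7) [0.05635479 0.06379278 0.06516201]
[ 9.46797108e-04 -3.94157888e-04 -9.99999474e-01] (array([424.5, -85. ]), array([40.2, 39.8]), 80.7)
```

View pics/w3.png

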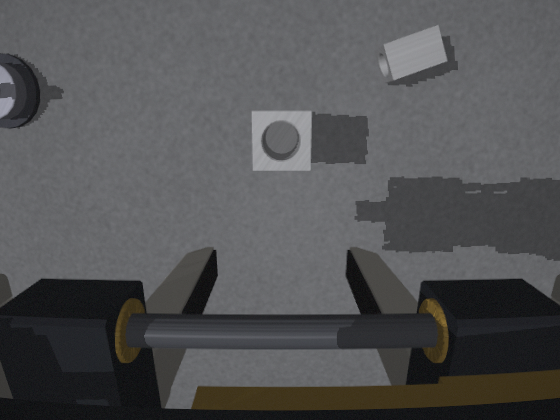

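The block stands upright with its bore up at (281,140). Its centre is (0.4245, −0.085), yaw unchanged, and the top face is level. Now a firm grasp.

Emit:
nudge_tcp:
  segments:
    - {"finger_gap": 0.07, "xyz": [0.03, 0, 0]}
    - {"finger_gap": 0.07, "xyz": [0.03, -0.0006, 0]}
    - {"finger_gap": 0.07, "xyz": [0.0014, 0, 0.03]}
    - {"finger_gap": 0.07, "xyz": [0, 0, 0.03]}
    - {"finger_gap": 0.07, "xyz": [0, 0, 0.025]}
    - {"finger_gap": 0.07, "xyz": [0, 0, 0.015]}
    - {"finger_gap": 0.07, "xyz": [0, 0, 0.007]}
    - {"finger_gap": 0.07}
    - {"finger_gap": 0.07}
    - {"finger_gap": 0.03}
    - {"finger_gap": 0.03}
    - {"finger_gap": 0.03}
    - {"finger_gap": 0.03}
    - {"finger_gap": 0.03}
    - {"finger_gap": 0.03}
  clamp_n: 30

```text
t: 13.25
tool_pos: [0.4245, -0.0851, 0.0359]
orientation: [3.131, -0.253, 0.001]
force: [-0.6, -0.2, 3.9]
opening: 0.0397
gripper_force: 30.0
```

Emit:
nudge_tcp:
  segments:
    - {"finger_gap": 0.03, "xyz": [0, 0, -0.02]}
    - {"finger_gap": 0.03, "xyz": [0, 0, -0.04]}
    - {"finger_gap": 0.03, "xyz": [0, 0, -0.04]}
    - {"finger_gap": 0.03, "xyz": [0, 0, -0.03]}
    - {"finger_gap": 0.03}
    - {"finger_gap": 0.03}
    - {"finger_gap": 0.03}
  clamp_n: 30

```text
t: 13.95
tool_pos: [0.423, -0.0846, 0.1635]
orientation: [-3.131, 0.253, 0.005]
force: [-0.6, -0.8, -2.0]
opening: 0.0397
gripper_force: 30.0
```

```bash
python3 -c "
from h import *
s=sensors.read_state();p=s['tool_pos'];print(p,s['force'],s['q'])
d=np.array([.5042,.1441])-p[:2];R=cv2.Rodrigues(s['orientation'])[0];print(R.T[:2,:2]@d,R.round(4))"
```

```text
[ 0.42296577 -0.08457921  0.16345908] [-0.60645862 -0.80164692 -1.99714859] [-3.16354521e-01 -2.98110571e-01  2.01964792e+00  1.20579365e-05
  1.42328676e+00  1.41564132e+00]
[ 0.04347707 -0.23875285] [[ 9.870e-01 -1.605e-01 -3.100e-03]
 [-1.605e-01 -9.870e-01  1.000e-03]
 [-3.200e-03 -5.000e-04 -1.000e+00]]
```

Emit:
nudge_tcp:
  segments:
    - {"finger_gap": 0.03, "xyz": [0.002, -0.012, 0]}
    - {"finger_gap": 0.03, "xyz": [0.0045, -0.024, 0]}
    - {"finger_gap": 0.03, "xyz": [0.0045, -0.024, 0]}
    - {"finger_gap": 0.03, "xyz": [0.0045, -0.024, 0]}
    - {"finger_gap": 0.03, "xyz": [0.0045, -0.024, 0]}
    - {"finger_gap": 0.03, "xyz": [0.0045, -0.024, 0]}
    - {"finger_gap": 0.03, "xyz": [0.0045, -0.024, 0]}
    - {"finger_gap": 0.03, "xyz": [0.0045, -0.024, 0]}
    - {"finger_gap": 0.03, "xyz": [0.0045, -0.024, 0]}
    - {"finger_gap": 0.03, "xyz": [0.0045, -0.024, 0]}
    - {"finger_gap": 0.03, "xyz": [0.001, -0.0108, 0]}
    - {"finger_gap": 0.03}
    - {"finger_gap": 0.03}
    - {"finger_gap": 0.03}
  clamp_n: 30

```text
t: 15.35
tool_pos: [0.505, 0.1429, 0.1651]
orientation: [3.131, -0.254, -0.001]
force: [0.1, 1.0, -1.5]
opening: 0.0397
gripper_force: 30.0
```

```bash
python3 - <<'E'
from h import *
c=read_camera("scene"); X=cloud(c)
s=sensors.read_state();p=s['tool_pos'];print(p,s['force'])
d=np.array([.5042,.1441])-p[:2];R=cv2.Rodrigues(s['orientation'])[0];print(R.T[:2,:2]@d)
cv2.imwrite("pics/s3.png",cv2.resize(c["image"][80:215,260:440,::-1],(720,540),interpolation=2))
E
```

```text
[0.50518296 0.14289043 0.16535949] [ 0.38521389 -0.45645025 -1.45955096]
[-0.00116539 -0.00103496]
```

View pics/s3.png

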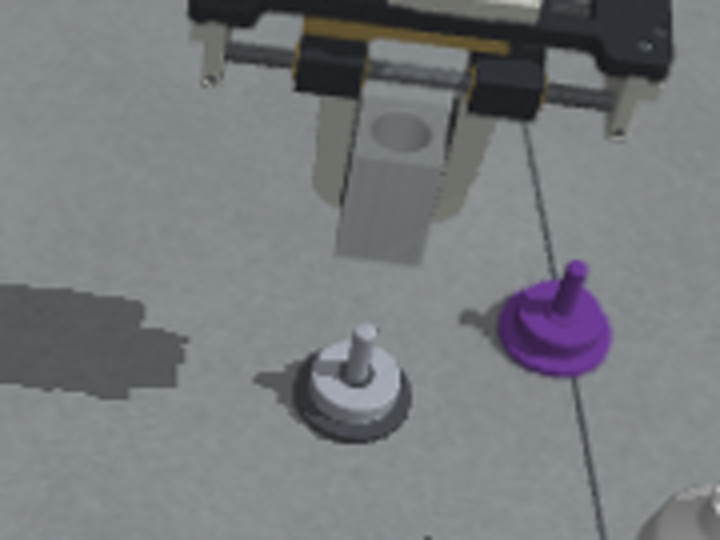

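The scene view shows the block upright in the grip, bore up at (400,130), above the grey pin at (362,330). I'll descend to just above the pin.

Emit:
nudge_tcp:
  segments:
    - {"finger_gap": 0.03, "xyz": [-0.001, -0.001, 0.01]}
    - {"finger_gap": 0.03, "xyz": [0, 0, 0.02]}
    - {"finger_gap": 0.03, "xyz": [0, 0, 0.02]}
    - {"finger_gap": 0.03, "xyz": [0, 0, 0.01]}
    - {"finger_gap": 0.03, "xyz": [0, 0, 0.006]}
    - {"finger_gap": 0.03}
    - {"finger_gap": 0.03}
    - {"finger_gap": 0.03}
    - {"finger_gap": 0.03}
  clamp_n: 30

```text
t: 16.3
tool_pos: [0.5053, 0.145, 0.1005]
orientation: [-3.131, 0.253, -0.002]
force: [-0.9, 0.1, -1.5]
opening: 0.04
gripper_force: 30.0
```

```bash
python3 -c "
from h import *
for i in range(4):
  read_camera('scene');s=sensors.read_state();print(s['tool_pos'],s['force'])"
```

```text
[0.50514254 0.14499699 0.10030804] [-0.42067847  0.18955967 -1.03205672]
[0.50503087 0.14498531 0.10013839] [ 0.15199857  0.00833748 -1.71520613]
[0.50487557 0.14495509 0.09994816] [ 0.08519893  0.50337457 -2.48860859]
[0.50478846 0.14492134 0.09982888] [ 0.31203085  0.24043351 -2.14265894]
```

Emit:
nudge_tcp:
  segments:
    - {"finger_gap": 0.03, "xyz": [-0.0005, 0.0008, 0.002]}
    - {"finger_gap": 0.03, "xyz": [0, 0, 0.002]}
    - {"finger_gap": 0.03, "xyz": [0, 0, 0.001]}
    - {"finger_gap": 0.03}
    - {"finger_gap": 0.03}
    - {"finger_gap": 0.03}
  clamp_n: 30

```text
t: 17.1
tool_pos: [0.5041, 0.1442, 0.0946]
orientation: [-3.131, 0.253, -0.0]
force: [0.4, -0.2, -1.7]
opening: 0.0398
gripper_force: 30.0
```

Emit:
nudge_tcp:
  segments:
    - {"finger_gap": 0.03, "xyz": [0, 0, 0.0015]}
    - {"finger_gap": 0.03, "xyz": [0, 0, 0.0015]}
    - {"finger_gap": 0.03, "xyz": [0, 0, 0.001]}
    - {"finger_gap": 0.03}
    - {"finger_gap": 0.03}
    - {"finger_gap": 0.03}
  clamp_n: 30

```text
t: 17.7
tool_pos: [0.5042, 0.1442, 0.0908]
orientation: [-3.131, 0.253, -0.001]
force: [-0.5, 0.0, 0.9]
opening: 0.0397
gripper_force: 30.0
```

Contact: the reading has risen by about 2.9 N, consistent with about 1 mm of travel. Pressing on to half travel should give about +5.4 N.

Emit:
nudge_tcp:
  segments:
    - {"finger_gap": 0.03, "xyz": [0, 0, 0.0015]}
    - {"finger_gap": 0.03, "xyz": [0, 0, 0.0015]}
    - {"finger_gap": 0.03, "xyz": [0, 0, 0.0012]}
    - {"finger_gap": 0.03}
    - {"finger_gap": 0.03}
    - {"finger_gap": 0.03}
    - {"finger_gap": 0.03}
    - {"finger_gap": 0.03}
  clamp_n: 30

```text
t: 18.5
tool_pos: [0.5041, 0.1442, 0.0865]
orientation: [-3.131, 0.253, -0.0]
force: [0.5, 0.5, 4.4]
opening: 0.0399
gripper_force: 30.0
```

```bash
python3 - <<'E'
from h import *
F=[];Z=[]
for i in range(6):
  c=read_camera('scene');s=sensors.read_state();F.append(s['force'][2]);Z.append(s['tool_pos'][2])
print(np.mean(F),Z[-1],s['tool_pos'])
cv2.imwrite("pics/s4.png",cv2.resize(c["image"][80:215,260:440,::-1],(720,540),interpolation=2))
E
```

```text
3.610031726765311 0.08642018131582292 [0.50413602 0.1441989  0.08642018]
```

View pics/s4.png

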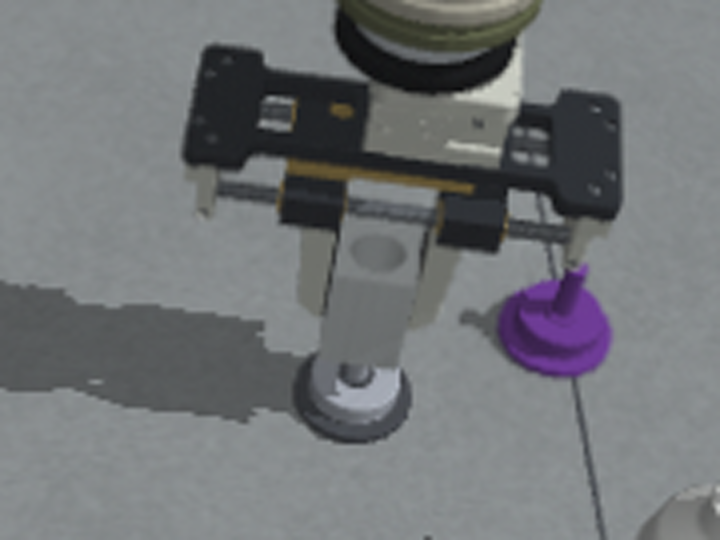

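The block sits upright and square on the pin at (357,370), bore up. The spring force is about 5.6 N, close to half travel. Now I'll lift it off.

Emit:
nudge_tcp:
  segments:
    - {"finger_gap": 0.03, "xyz": [0, 0, -0.003]}
    - {"finger_gap": 0.03, "xyz": [0, 0, -0.006]}
    - {"finger_gap": 0.03, "xyz": [0, 0, -0.012]}
    - {"finger_gap": 0.03, "xyz": [0, 0, -0.02]}
    - {"finger_gap": 0.03, "xyz": [0, 0, -0.025]}
    - {"finger_gap": 0.03, "xyz": [0, 0, -0.025]}
    - {"finger_gap": 0.03, "xyz": [0, 0, -0.025]}
    - {"finger_gap": 0.03, "xyz": [0, 0, -0.015]}
    - {"finger_gap": 0.03, "xyz": [0, 0, -0.008]}
    - {"finger_gap": 0.03}
    - {"finger_gap": 0.03}
    - {"finger_gap": 0.03}
    - {"finger_gap": 0.03}
    - {"finger_gap": 0.03}
    - {"finger_gap": 0.03}
    - {"finger_gap": 0.03}
    - {"finger_gap": 0.03}
    - {"finger_gap": 0.03}
    - {"finger_gap": 0.03}
    - {"finger_gap": 0.03}
  clamp_n: 30

```text
t: 20.8
tool_pos: [0.504, 0.1442, 0.2254]
orientation: [-3.131, 0.253, -0.0]
force: [0.3, 0.1, -2.0]
opening: 0.0401
gripper_force: 30.0
```

```bash
python3 - <<'E'
from h import *
c=read_camera('scene');s=sensors.read_state();print(abs(s['dq']).max(),s['tool_pos'],s['force'])
cv2.imwrite("pics/s5.png",cv2.resize(c["image"][60:260,260:500,::-1],(720,600),interpolation=2))
E
```

```text
0.0020108264138885244 [0.50399212 0.14417101 0.22534352] [ 0.0704736   0.04645694 -2.01211761]
```

View pics/s5.png

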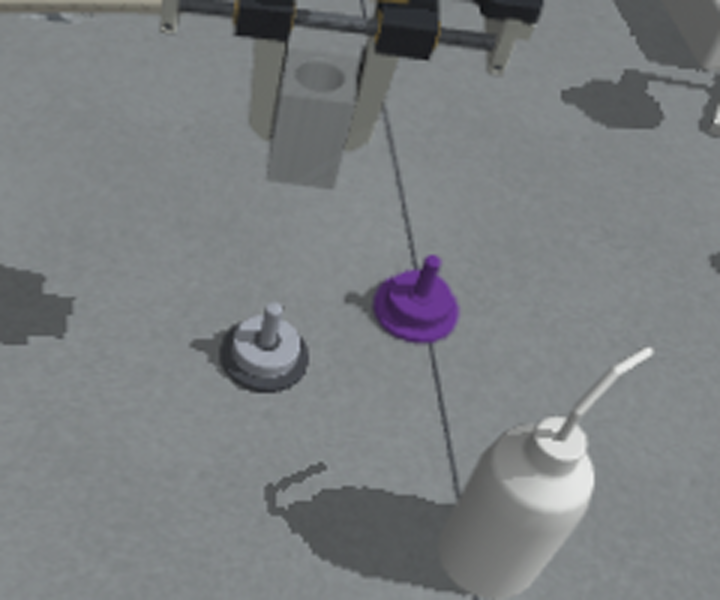

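The block is held upright with its bore up at (320,75), motionless, and its base is about 0.19 m above the bench. The bottle hasn't moved. Handing in.

```bash
python3 -c "
from plant import robot
print(robot.close_job())"
```

```text
the job is handed in; nothing more can be done
None
```

Job handed in at about 21 s: the block's closed end pressed the pin to about half its travel (about 5.6 N), and it is now held upright and still, bore up, about 0.19 m above the bench; the bottle, cell and collar were not touched.

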